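Spring the door of a latched drying cupboard

ROBOT

A 6-joint arm with a two-finger parallel gripper is mounted at the origin on the work surface. World frame = base frame: x ahead of the robot, y to its left, z up, the work surface at z = 0. Lengths are in mm, angles in degrees, forces in N, time in s.
With the tool pointing down it reaches from about 400 to 825 mm from the base axis. Payload 7 kg.
Tool frame: the origin (TCP) lies on the centre line of the jaws, within the pads' length; the fingertips stand 19 mm ahead of it and the grasp point (between the pads) is the TCP; z points along the fingers, y is the direction in which the jaws open and shut (so a half turn about z gives the same grasp; the last joint's range is limited). The gripper opens to 85 mm and grips with 20 to 120 N. Pads are 22 mm wide; open, the fingers measure 114 mm over their backs; the gripper's body (76 mm by 85 mm) begins 54 mm behind the grasp point. The pads swing forward as they close: fully open they stand 13 mm farther back than shut.
Start: joints at [93.398, 20.546, 0.682, 0, -70.136, -16.507], TCP at [153.107, 657.384, 217.602] pointing down, gripper open.
Joint ranges: [-176.03, 176.03], [-82.01, 121.73], [-58.28, 71.71], [-173.87, 95.51], [-174.79, -0.11], [-173.66, 173.66]. Speed limits (degrees/s): [136.94, 136.94, 172.46, 180, 180, 180].

INTERFACE

Orientations are given as a 3x3 rotation matrix whose columns are the frame's x, y, z axes.
In Python, from rig import * gives the robot as it stands.
- The arm moves only by the tool arm_command, never from a script. Its argument "commands" is text: rows parted by semicolons, each of 5 numbers parted by spaces: the opening, from 0 (shut) to 1 (fully open), then the shift along the world's x, y, z in mm, then the turn about the world's z in rad. In form: jaw tx ty tz turn; .... A call has 1 to 5 rows; each row shifts and turns the commanded pose from where the row before left it; what a row does not reach is not made up. A row lasts 1/8 s, in which the tool goes at most 62.5 mm and 10.7 degrees, less where a joint would pass 70% of its speed; a pose out of reach is approached as far as the arm can. A call with a gripper value outside its range is refused whole. The fingers move at their own pace and stop on an object; the grip force is fixed at half the most. Time passes only in rows, so rows that do not move let the fingers close. It gives the time, the measured TCP pose, the force and the opening at its end, in the units of the state.
- get_obs(): the state, without advancing time (a new reading comes with each control period).
- snapshot(name): name is "scene" or "top" or "wrist"; returns a dict with "image" (400x640x3 uint8, blue, green, red), "z_map" (400x640 float32, mm along the optical axis (not along the pixel's ray), 0 where there is no reading), "fx", "fy", "cx", "cy" (pixels), "T" (4x4, takes a point from camera to world coordinates); the wrist camera has in their place "tool_from_camera" (4x4, takes a point from camera to tool coordinates, whose origin is the TCP and whose axes are the flange's). Camera axes: x right, y up, looking along -z (the intrinsics and any distortion apply to the point x, -y, -z); pixel columns grow to the right and rows downward; lengths in mm; the calibration is good to about 2 mm. A picture is of the moment at which its call begins: read the wrist's pose just before it.
- job_done(): hands the job in, once; it reports no verdict.
The state is a dict: "time": time; "joints": joint angles; "qvel": joint speeds; "tau": joint torques, N m; "position": TCP position; "eef_rot": TCP orientation; "wrist_force": force on the tool from outside, world axes, zero at the start; "moment": the same for the moment, N m; "gripper_width": finger opening in mm.
Only numpy, scipy, OpenCV 4.12 (cv2) and the standard library are available. Lean on these libraries where they do the work, as an engineer would, in place of code of your own. Each camera call takes 0.05 s, during which the arm holds its last target.

TASK

Two small plywood drying cupboards stand on the restorer's bench, each with a sprung steel hook under a slot in its roof that keeps its door shut. Open the broader one: reach closed fingers down through its roof slot, press the hook down until the door springs ajar, then swing that door wide open, about square to the cupboard's front, and leave it so. Leave the narrow cupboard's door shut.

Things in the scene. Friction and masses are not known exactly. Their poses are not given: they have to be found in the camera images.
- broad: Broader plywood cupboard, fixed (mm): 170 deep (x), 240 wide (y), 160 high. Origin: centre of its underside on the bench; z up, x from door side to back, y left as one faces the door; at yaw 0 the door side (-x) faces the robot; yaw varies +-17 degrees. Roof 8 thick with a slot 56 (x) by 64 (y) centred at x -25, y -70. 150 mm in front of the door is clear.
- broad_hook (a joint): Its sprung hook, rad: 0 up at rest, grows as pressed. In mm, pad: flat steel plate 52 (x) by 40 (y) right under the slot's centre, top at height 132 (28 below the roof's top); the lever's pivot lies 65 behind it. Lets the door go at about 0.09 (pad 6 mm down); press to 0.2 (13 mm); stop at 0.35 (22 mm). Spring 2 N at rest to 8 N at the stop; it lifts again when let go.
- broad_door (a joint): Its door, rad: 0 shut, 1.57 square to the front, stop 1.9; swings out to -x. Upright hinge axis at x -87, y +120 mm of the cupboard (door's inner face); 236 wide, 12 thick, top edge 158 high, free edge at y -116. Let go, a spring throws it ajar to about 0.65; then it turns freely, stays where left, and can be pushed open on its inner face by fingers lowered between door and cupboard.
- narrow_door (a joint): Door of the other, narrow cupboard (170 deep, 150 wide, 160 high, same make; its slot at x -25, y -25 of its own frame), rad, 0 shut. The cupboards stand side by side some 280 to 410 mm apart (centres), either one on the left.

How it is judged:
By the outcome, as a careful person would: the job done as asked, in the order asked, and still so for the second after the job is handed in, with the robot touching nothing.
It also fails if it takes over 45 s, if anything falls off the work surface, if the arm or the gripper's body presses on something with over 40 N, if the wrist force passes 120 N, or if a joint passes its speed limit or range.

## Working session

There is one attempt and no reset: what is moved stays moved. The work goes in short steps, Python scripts to look and compute and a tool call to move; the robot and the scene stay as the last step left them, time stands still between calls to the robot, and variables do not carry over. Pictures are saved under pics/ and viewed, and the job is handed in when it is done.

Besides the shell and the picture viewer there is one more tool, called after "Request:" in YAML: its name, and indented under it one key for each argument. arm_command: Moves the arm, as the interface text tells. Its arguments: {"type":"object","properties":{"commands":{"type":"string"}},"required":["commands"]}

```bash
mkdir -p pics; ls; cat > h.py <<'E'
from rig import *
import numpy as np, cv2
def cloud(s):
    z=s["z_map"].astype(float); v,u=np.mgrid[0:z.shape[0],0:z.shape[1]]
    x=(u-s["cx"])/s["fx"]*z; y=(v-s["cy"])/s["fy"]*z
    P=np.stack([x,-y,-z,np.ones_like(z)],-1)@np.array(s["T"]).T
    P=P[...,:3]; P[z<=0]=np.nan
    return P
E
python3 - <<'E'
from h import *
o=get_obs(); print(o)
for n in("top","scene"):
    s=snapshot(n); cv2.imwrite(f"pics/{n}0.png",s["image"]); np.save(n+"_cloud.npy",cloud(s)); print(n,{k:v for k,v in s.items() if k not in("image","z_map")})
E
```

```text
pics
{'time': 0.0, 'joints': array([ 9.33995536e+01,  2.05912119e+01,  6.34026249e-01, -1.85458638e-02,
       -7.01356027e+01, -1.65063287e+01]), 'qvel': array([-0.02838775, -0.05469186, -0.04851772,  0.07813322,  0.01058099,
        0.07918395]), 'tau': array([ 6.17848527e-04, -5.83321846e+01,  2.93414676e+01,  6.93646207e+00,
       -6.04848654e-03, -3.05295757e-06]), 'position': array([152.99685475, 656.92199664, 216.67308651]), 'eef_rot': array([[ 9.73924174e-01, -2.26873666e-01, -2.07860389e-04],
       [-2.26873699e-01, -9.73922817e-01, -1.63464660e-03],
       [ 1.68418292e-04,  1.63917990e-03, -9.99998642e-01]]), 'wrist_force': array([-0.30345254,  0.12941619,  0.50020181]), 'moment': array([-0.01471916, -0.00381712, -0.02061701]), 'gripper_width': 85.27741734124236}
top {'fx': 373.9476047682405, 'fy': 373.9476047682405, 'cx': 325.771559581977, 'cy': 203.70295449161847, 'T': array([[ 6.33980257e-03,  9.79820535e-01, -1.99778692e-01,
         4.43986641e+02],
       [-9.99978274e-01,  6.57265696e-03,  5.02353035e-04,
         2.65632994e+01],
       [ 1.80529263e-03,  1.99771167e-01,  9.79840917e-01,
         9.27089695e+02],
       [ 0.00000000e+00,  0.00000000e+00,  0.00000000e+00,
         1.00000000e+00]])}
scene {'fx': 466.6142369187733, 'fy': 466.6142369187733, 'cx': 321.1377543496322, 'cy': 201.1715062084331, 'T': array([[ 8.58849550e-01,  4.87171307e-01, -1.58245278e-01,
         4.77924509e+02],
       [-5.12215486e-01,  8.14664167e-01, -2.71951451e-01,
        -2.51966853e+02],
       [-3.57018634e-03,  3.14621063e-01,  9.49210641e-01,
         1.05938633e+03],
       [ 0.00000000e+00,  0.00000000e+00,  0.00000000e+00,
         1.00000000e+00]])}
```

View pics/top0.png

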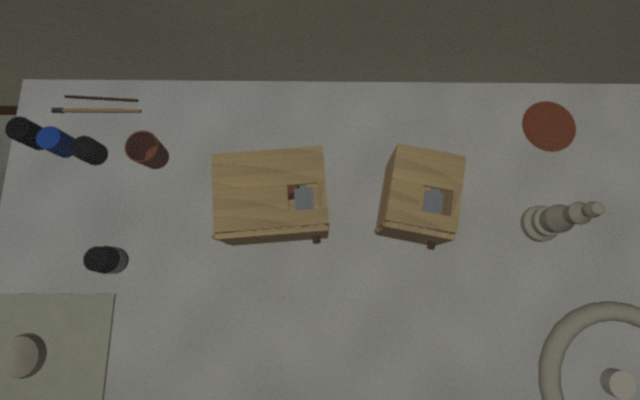

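View pics/scene0.png

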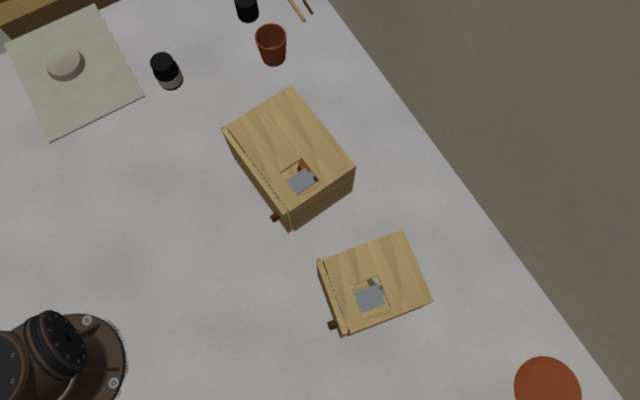

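The top view shows the broad cupboard left of centre, around (270,195), with its slot at (303,197). The narrow one is around (425,190). Next I fit the roofs.

```bash
python3 - <<'E'
from h import *
for n in("top","scene"):
    P=np.load(n+"_cloud.npy")
    m=(np.abs(P[...,2]-160)<5)
    m=cv2.morphologyEx(m.astype(np.uint8),cv2.MORPH_OPEN,np.ones((3,3)))
    k,l,st,c=cv2.connectedComponentsWithStats(m)
    for i in range(1,k):
        if st[i,4]<800: continue
        Q=P[l==i]
        print(n,st[i],np.median(Q[:,2]),cv2.minAreaRect(Q[:,:2].astype(np.float32)))
        r=cv2.minAreaRect(Q[:,:2].astype(np.float32)); print(cv2.boxPoints(r).round(1).tolist())
    # pads
    m=(np.abs(P[...,2]-132)<5).astype(np.uint8)
    m=cv2.morphologyEx(m,cv2.MORPH_OPEN,np.ones((3,3)))
    k,l,st,c=cv2.connectedComponentsWithStats(m)
    for i in range(1,k):
        if st[i,4]<100: continue
        Q=P[l==i]; print(' pad',st[i],Q.mean(0).round(1))
E
```

```text
top [ 211  145  118   94 8792] 160.6349930149259 ((627.2897338867188, 147.11134338378906), (185.64981079101562, 240.52207946777344), 5.166399955749512)
[[524.0, 258.5], [545.7000122070312, 19.0], [730.5999755859375, 35.70000076293945], [708.9000244140625, 275.20001220703125]]
top [ 385  144   81   96 5224] 160.2224281788492 ((631.608642578125, -184.24423217773438), (150.8851318359375, 186.62689208984375), 79.70204162597656)
[[526.2999877929688, -241.8000030517578], [709.9000244140625, -275.20001220703125], [736.9000244140625, -126.69999694824219], [553.2999877929688, -93.30000305175781]]
 pad [294 185  19  25 414] [619.1  75.8 132.6]
 pad [422 188  21  26 423] [ 613.6 -205.7  132.3]
scene [ 227   86  130  126 7914] 159.68385506676498 ((628.477294921875, 146.2310791015625), (185.46217346191406, 241.89788818359375), 5.097963333129883)
[[525.4000244140625, 258.5], [546.9000244140625, 17.5], [731.5999755859375, 34.0], [710.0999755859375, 274.8999938964844]]
scene [ 324  230  109  103 5890] 159.7066938723678 ((640.1815185546875, -186.00526428222656), (150.3334503173828, 170.9321746826172), 79.6504135131836)
[[542.5999755859375, -244.60000610351562], [710.7999877929688, -275.29998779296875], [737.7999877929688, -127.4000015258789], [569.5999755859375, -96.69999694824219]]
 pad [288 169  27  26 418] [619.3  74.  131.8]
 pad [355 285  30  27 544] [ 612.2 -206.6  131.6]
```

Both views agree. The broad cupboard's yaw is 5.1°, its origin is about (635,147), the slot centre is about (617,75.5) and the hinge is about (537.5,259). The rectangle size matches 184 x 240 with the door included. I'll move over the slot at a safe height.

Request:
arm_command:
  commands: "0 0 0 40 0; 0 30 -36 30 0.06; 0 33 -41 0 0.06; 0 33 -41 0 0.06; 0 33 -41 0 0.06"

```text
time: 0.72
position: [282.8, 496.8, 287.3]
eef_rot: [[1.0, 0.013, -0.0], [0.013, -1.0, -0.0], [-0.0, 0.0, -1.0]]
wrist_force: [0.4, 1.1, -0.0]
gripper_width: -0.2
```

Request:
arm_command:
  commands: "0 33 -41 0 0.08; 0 33 -41 0 0; 0 33 -41 0 0; 0 33 -41 0 0; 0 33 -41 0 0"

```text
time: 1.35
position: [447.7, 291.8, 287.5]
eef_rot: [[0.996, 0.091, -0.0], [0.091, -0.996, -0.0], [-0.0, 0.0, -1.0]]
wrist_force: [0.5, 0.9, -0.0]
gripper_width: -0.2
```

Request:
arm_command:
  commands: "0 33 -41 0 0; 0 33 -41 0 0; 0 33 -41 0 0; 0 33 -41 0 0; 0 0 0 0 0"

```text
time: 1.98
position: [580.3, 126.5, 286.4]
eef_rot: [[0.996, 0.087, -0.002], [0.087, -0.996, -0.001], [-0.002, 0.001, -1.0]]
wrist_force: [-0.4, 0.4, -0.7]
gripper_width: 0.1
```

Request:
arm_command:
  commands: "0 18 -25 0 0; 0 18 -25 0 0; 0 1 -1 -40 0; 0 0 0 -40 0; 0 0 0 0 0"

```text
time: 2.6
position: [613.8, 78.2, 204.4]
eef_rot: [[0.996, 0.091, -0.006], [0.091, -0.996, -0.002], [-0.007, 0.001, -1.0]]
wrist_force: [0.1, 0.4, 0.9]
gripper_width: -0.3
```

```bash
python3 - <<'E'
from h import *
o=get_obs(); print(o["position"])
s=snapshot("wrist"); cv2.imwrite("pics/w1.png",s["image"])
for n in("top","scene"):
    s=snapshot(n); cv2.imwrite(f"pics/{n}1.png",cv2.resize(s["image"][60:300,180:500] if n=="top" else s["image"][60:360,180:480],None,fx=2,fy=2))
E
```

```text
[613.76840877  78.19985476 204.40256395]
```

View pics/w1.png

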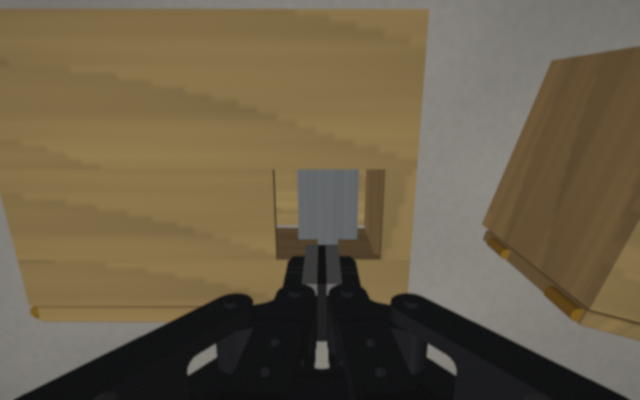

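View pics/scene1.png

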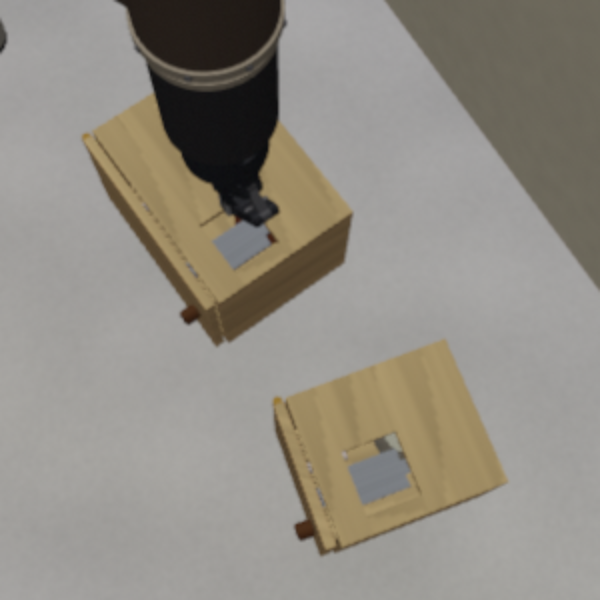

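The wrist view shows the closed fingers over the slot (275–385, 170–260), centred on the pad. I'll enter the slot, then press gradually.

Request:
arm_command:
  commands: "0 2 -3 -20 0; 0 0 0 -20 0; 0 0 0 -8 0; 0 0 0 0 0"

```text
time: 3.25
position: [618.5, 75.6, 160.5]
eef_rot: [[0.996, 0.091, 0.001], [0.091, -0.996, 0.0], [0.001, -0.0, -1.0]]
wrist_force: [-0.6, -0.2, -0.4]
gripper_width: 0.1
```

Request:
arm_command:
  commands: "0 0 0 -5 0; 0 0 0 -5 0; 0 0 0 -4 0; 0 0 0 -4 0; 0 0 0 0 0"

```text
time: 3.88
position: [617.9, 75.3, 141.1]
eef_rot: [[0.996, 0.091, -0.001], [0.091, -0.996, -0.0], [-0.001, 0.0, -1.0]]
wrist_force: [-0.3, 0.9, 0.7]
gripper_width: -0.1
```

```bash
python3 - <<'E'
from h import *
o=get_obs(); print(o["position"],o["wrist_force"])
for n in("top","scene"):
    s=snapshot(n); cv2.imwrite(f"pics/{n}2.png",s["image"])
E
```

```text
[617.87104817  75.28983102 141.14070915] [-0.25292634  0.89009736  0.71425041]
```

View pics/scene2.png

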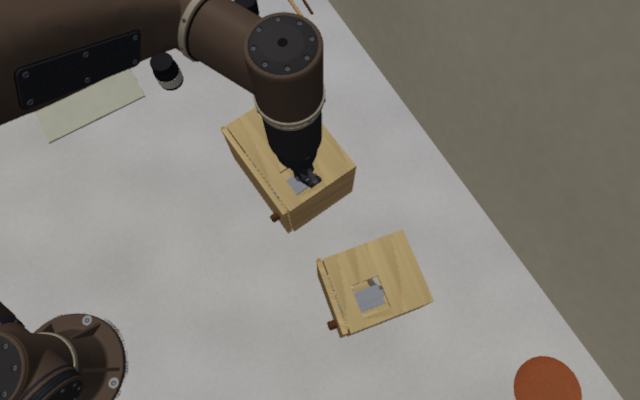

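Door still shut and almost no force, so I'll press further.

Request:
arm_command:
  commands: "0 0 0 -3 0; 0 0 0 0 0"

```text
time: 4.22
position: [618.0, 75.3, 138.4]
eef_rot: [[0.996, 0.091, -0.0], [0.091, -0.996, -0.0], [-0.0, 0.0, -1.0]]
wrist_force: [0.3, 0.9, -0.5]
gripper_width: 0.0
```

```bash
python3 - <<'E'
from h import *
o=get_obs(); print(o["position"],o["wrist_force"])
s=snapshot("wrist"); cv2.imwrite("pics/w2.png",s["image"])
s=snapshot("top"); cv2.imwrite("pics/t3.png",cv2.resize(s["image"][100:280,180:480],None,fx=2.5,fy=2.5))
E
```

```text
[617.97260531  75.3413018  138.39041039] [ 0.33671172  0.9336305  -0.49554318]
```

View pics/w2.png

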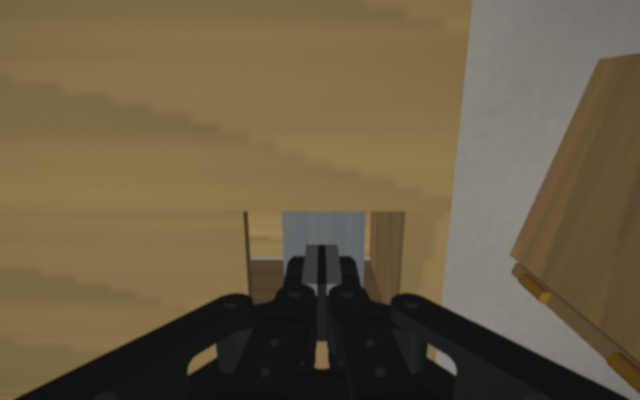

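View pics/t3.png

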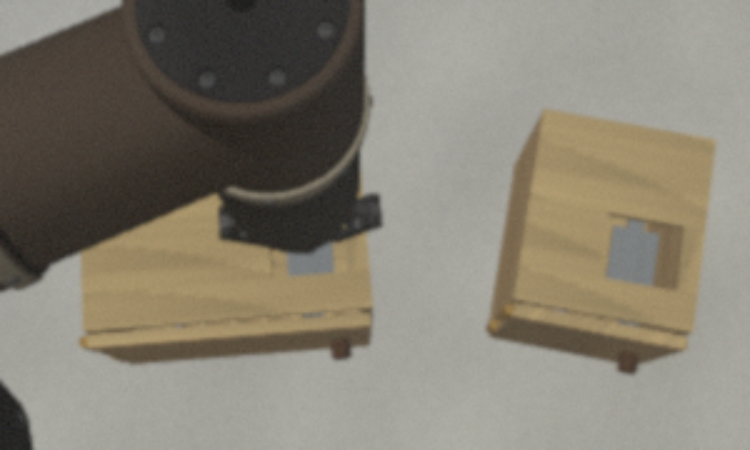

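```bash
python3 - <<'E'
from h import *
o=get_obs(); s=snapshot("wrist"); z=s["z_map"].astype(float)
v,u=np.mgrid[0:400,0:640]
C=np.stack([(u-s["cx"])/s["fx"]*z,-(v-s["cy"])/s["fy"]*z,-z,np.ones_like(z)],-1)
T=np.array(s["tool_from_camera"]); Q=(C@T.T)[...,:3]
W=Q@np.array(o["eef_rot"]).T+o["position"]
print(T.round(3).tolist())
for r in range(195,330,6): print(r,[(c,W[r,c].round(0).astype(int).tolist()) for c in (300,312,332,350)])
print(o["joints"],o["tau"])
E
```

```text
[[-0.001, 0.962, 0.271, 68.512], [1.0, 0.001, 0.001, -1.561], [0.0, 0.271, -0.962, -156.898], [0.0, 0.0, 0.0, 1.0]]
195 [(300, [650, 88, 162]), (312, [650, 84, 161]), (332, [651, 76, 160]), (350, [652, 69, 160])]
201 [(300, [647, 88, 159]), (312, [648, 83, 161]), (332, [649, 76, 160]), (350, [649, 69, 160])]
207 [(300, [645, 88, 160]), (312, [645, 83, 160]), (332, [646, 75, 161]), (350, [647, 68, 161])]
213 [(300, [633, 89, 132]), (312, [634, 83, 133]), (332, [635, 74, 134]), (350, [636, 65, 133])]
219 [(300, [630, 89, 132]), (312, [631, 83, 133]), (332, [632, 73, 133]), (350, [633, 65, 132])]
225 [(300, [628, 88, 133]), (312, [628, 83, 133]), (332, [629, 73, 133]), (350, [630, 64, 132])]
231 [(300, [624, 88, 132]), (312, [625, 82, 133]), (332, [626, 73, 132]), (350, [627, 64, 133])]
237 [(300, [621, 88, 132]), (312, [622, 82, 134]), (332, [623, 72, 132]), (350, [624, 64, 133])]
243 [(300, [618, 88, 133]), (312, [619, 82, 134]), (332, [619, 72, 132]), (350, [620, 63, 132])]
249 [(300, [615, 87, 133]), (312, [629, 82, 162]), (332, [629, 74, 163]), (350, [617, 63, 132])]
255 [(300, [62
[... 744 characters left out ...]
 [631, 70, 201])]
303 [(300, [629, 84, 203]), (312, [629, 81, 203]), (332, [630, 75, 203]), (350, [630, 70, 203])]
309 [(300, [629, 84, 207]), (312, [630, 81, 207]), (332, [630, 75, 207]), (350, [630, 70, 207])]
315 [(300, [629, 84, 209]), (312, [628, 81, 207]), (332, [630, 75, 209]), (350, [630, 70, 210])]
321 [(300, [635, 84, 220]), (312, [626, 80, 207]), (332, [627, 75, 208]), (350, [635, 72, 219])]
327 [(300, [635, 84, 223]), (312, [620, 80, 201]), (332, [620, 74, 200]), (350, [635, 72, 222])]
[ 2.48927542e+01  1.90969443e+01 -1.23283387e+01  3.24241387e-03
 -5.85799230e+01  7.03331254e+01] [-2.81258253e-03 -5.35037827e+01  2.65623951e+01  6.27503961e+00
  2.74658203e-03 -8.69873219e-06]
```

The wrist depth shows the pad still at 132 and the visible fingertip at z≈160, whereas I expected 119 for a TCP of 138. I'll check this against the other cameras and find how far down the gripper's body hangs.

```bash
python3 - <<'E'
from h import *
o=get_obs(); s=snapshot("wrist"); z=s["z_map"].astype(float)
v,u=np.mgrid[0:400,0:640]
C=np.stack([(u-s["cx"])/s["fx"]*z,-(v-s["cy"])/s["fy"]*z,-z,np.ones_like(z)],-1)
Q=(C@np.array(s["tool_from_camera"]).T)[...,:3]
R=np.array(o["eef_rot"]);p=o["position"]
def rep(Q,ok,name):
    for lo in range(-130,30,8):
        b=ok&(Q[...,2]>=lo)&(Q[...,2]<lo+8)
        if b.sum()>8: q=Q[b]; print(name,lo,b.sum(),np.percentile(q[:,0],[2,98]).round(),np.percentile(q[:,1],[2,98]).round())
W=Q@R.T+p
rep(Q,(z>0)&(W[...,2]>163)&(np.abs(Q[...,1])<70)&(np.abs(Q[...,0])<60),"wrist")
for n in("scene","top"):
    s=snapshot(n);P=cloud(s);q=(P-p)@R
    rep(q,np.isfinite(P[...,0])&(P[...,2]>163)&(np.abs(q[...,0])<70)&(np.abs(q[...,1])<75),n)
    if n=="scene": cv2.imwrite("pics/s4.png",cv2.resize(s["image"][80:240,210:370],None,fx=3.7,fy=3.7,interpolation=cv2.INTER_CUBIC))
E
```

```text
wrist -114 274 [18. 20.] [-20.  16.]
wrist -106 5105 [11. 18.] [-58.  54.]
wrist -98 11126 [ 5. 17.] [-57.  54.]
wrist -90 9340 [-1. 17.] [-50.  47.]
wrist -82 5099 [-8. 17.] [-45.  42.]
wrist -74 7213 [-8. 13.] [-38.  35.]
wrist -66 3269 [-8. 14.] [-33.  30.]
wrist -58 1210 [-10.  13.] [-19.  16.]
wrist -50 532 [ 7. 11.] [-14.  11.]
wrist -42 728 [ 6. 11.] [-15.  11.]
wrist -34 607 [ 6. 11.] [-15.  11.]
wrist -26 106 [ 6. 12.] [-15.  11.]
scene -130 29 [-11.   9.] [30. 42.]
scene -122 39 [-19.   5.] [19. 46.]
scene -114 77 [-18.  11.] [18. 59.]
scene -106 82 [-14.  12.] [17. 61.]
scene -98 15 [-17.  -5.] [ 9. 52.]
scene -90 20 [-17.   6.] [ 8. 48.]
scene -82 18 [-16.  -4.] [11. 44.]
scene -74 33 [-12.   1.] [14. 32.]
scene -66 10 [-13.  -7.] [-3. 30.]
scene -34 9 [-19.  -7.] [-51.  10.]
scene -26 27 [-53.  65.] [-66.  50.]
top -122 22 [-11.   4.] [-14.  48.]
top -114 126 [-13.  11.] [-61.  59.]
top -106 82 [-14.  10.] [-62.  60.]
top -98 22 [-13.   4.] [-53.  53.]
top -90 32 [-13.  -5.] [-51.  47.]
top -82 17 [-13.  -9.] [-42.  42.]
top -74 16 [-14.  -7.] [-39.  38.]
top -26 62 [-62.  -0.] [-73.  48.]
```

View pics/s4.png

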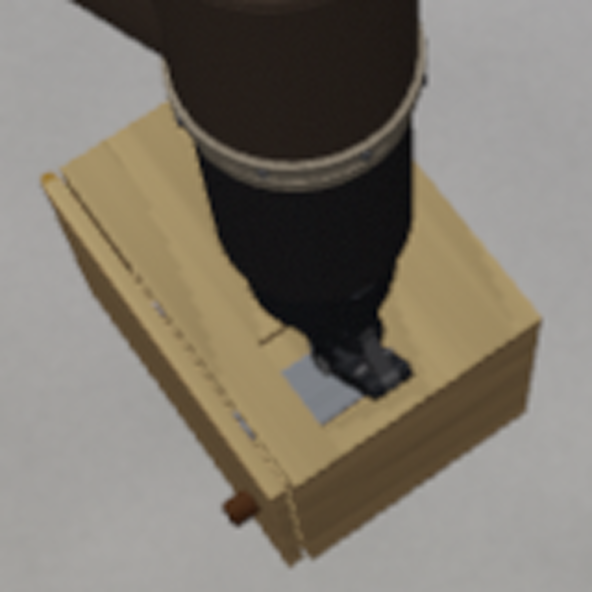

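All three cameras agree. The real fingertips sit about 40 mm higher than the stated tool frame implies, and the body is correspondingly higher too. There is therefore room to go down, so I'll descend and watch the force.

Request:
arm_command:
  commands: "0 0 0 -8 0; 0 0 0 -8 0; 0 0 0 -6 0; 0 0 0 0 0"

```text
time: 5.03
position: [617.9, 75.3, 115.9]
eef_rot: [[0.996, 0.091, -0.001], [0.091, -0.996, -0.0], [-0.001, 0.0, -1.0]]
wrist_force: [0.3, -0.0, -0.2]
gripper_width: 0.1
```

Request:
arm_command:
  commands: "0 0 0 -3 0; 0 0 0 -3 0; 0 0 0 -3 0; 0 0 0 0 0"

```text
time: 5.52
position: [619.0, 75.5, 108.2]
eef_rot: [[0.996, 0.091, 0.002], [0.091, -0.996, 0.0], [0.002, -0.0, -1.0]]
wrist_force: [1.1, -0.2, 6.1]
gripper_width: 0.0
```

```bash
python3 - <<'E'
from h import *
o=get_obs(); print(o["position"],o["wrist_force"])
s=snapshot("scene"); cv2.imwrite("pics/s5.png",cv2.resize(s["image"][80:240,210:370],None,fx=3.7,fy=3.7,interpolation=cv2.INTER_CUBIC))
E
```

```text
[619.04968344  75.48697361 108.16145901] [ 1.08214901 -0.21556787  6.14844042]
```

View pics/s5.png

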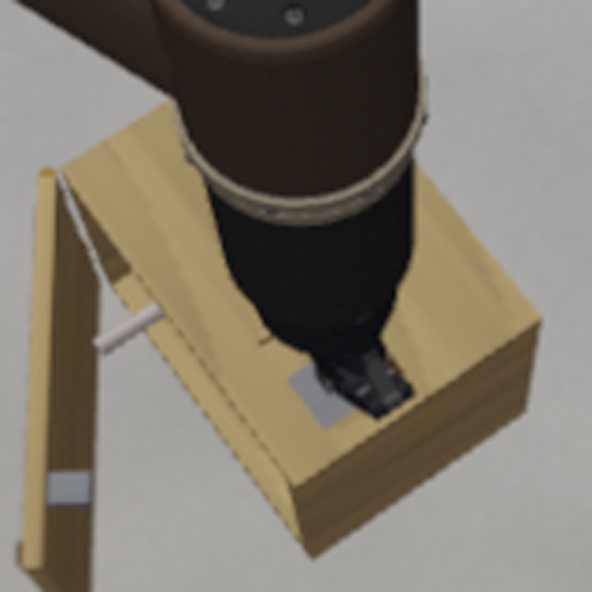

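The door has sprung ajar, and the force was 6 N. I'll press a little further to the recommended depth, lift out, then measure the door and the pale rod that shows in the gap.

Request:
arm_command:
  commands: "0 0 0 -4 0; 0 0 0 0 0; 0 0 0 20 0; 0 0 0 35 0; 0 0 0 45 0"

```text
time: 6.2
position: [617.1, 75.2, 203.1]
eef_rot: [[0.996, 0.091, -0.003], [0.091, -0.996, -0.001], [-0.003, 0.0, -1.0]]
wrist_force: [0.6, 0.4, 0.3]
gripper_width: -0.1
```

```bash
python3 - <<'E'
from h import *
o=get_obs(); print(o["position"],o["wrist_force"])
a=np.deg2rad(5.1);R2=np.array([[np.cos(a),-np.sin(a)],[np.sin(a),np.cos(a)]])
org=np.array([634.9,147.3])
for n in("top","scene"):
    s=snapshot(n);P=cloud(s)
    cv2.imwrite(f"pics/{n}6.png",cv2.resize(s["image"][100:280,180:480] if n=="top" else s["image"][60:260,190:390],None,fx=2.5,fy=2.5,interpolation=cv2.INTER_CUBIC))
    q=(P[...,:2]-org)@R2
    m=(q[...,0]<-92)&(q[...,0]>-330)&(np.abs(q[...,1])<150)&(P[...,2]>15)&(P[...,2]<175)
    t=m&(P[...,2]>148)
    if t.sum()>20:
        A=q[t]; print(n,"dooredge",t.sum(),A.min(0),A.max(0),cv2.minAreaRect(A.astype(np.float32)))
    d=np.array([-q[...,0]-87,120-q[...,1]]); th=np.arctan2(d[0],d[1])
    k=m&(th<0.5)
    print("gap pts",k.sum())
    for i in np.argwhere(k)[::max(1,k.sum()//25)]: print(i[::-1],q[tuple(i)].round(),P[tuple(i)][2].round())
E
```

```text
[617.06191348  75.22013009 203.05592742] [0.60412916 0.41541266 0.26858987]
top dooredge 825 [-236.90666588  -68.62844574] [-92.40846793 128.45052342] ((-153.04771423339844, 23.055335998535156), (241.42860412597656, 35.02110290527344), 53.18730163574219)
gap pts 57
[250 239] [-93.  64.] 52.0
[252 239] [-94.  58.] 60.0
[254 239] [-94.  55.] 54.0
[251 240] [-96.  61.] 57.0
[253 240] [-96.  56.] 59.0
[250 241] [-98.  64.] 55.0
[252 241] [-98.  59.] 55.0
[254 241] [-98.  55.] 50.0
[251 242] [-100.   62.] 55.0
[253 242] [-101.   57.] 57.0
[250 243] [-103.   64.] 57.0
[252 243] [-103.   59.] 58.0
[254 243] [-103.   55.] 53.0
[251 244] [-105.   61.] 57.0
[253 244] [-105.   57.] 55.0
[250 245] [-107.   64.] 54.0
[252 245] [-108.   59.] 57.0
[250 246] [-110.   64.] 58.0
[252 246] [-110.   59.] 56.0
[254 246] [-110.   55.] 55.0
[251 247] [-112.   62.] 55.0
[253 247] [-112.   57.] 56.0
[250 248] [-114.   65.] 53.0
[252 248] [-115.   60.] 57.0
[254 248] [-115.   56.] 54.0
[251 249] [-117.   62.] 58.0
[253 249] [-117.   57.] 58.0
[252 250] [-119.   60.] 58.0
[254 250] [-119.   55.] 55.0
scene doo
[... 365 characters left out ...]
 62.] 56.0
[242 169] [-102.   59.] 57.0
[244 169] [-99.  56.] 57.0
[246 169] [-94.  56.] 50.0
[238 170] [-111.   65.] 51.0
[240 170] [-107.   60.] 56.0
[242 170] [-103.   58.] 55.0
[244 170] [-100.   55.] 56.0
[246 170] [-96.  53.] 52.0
[237 171] [-114.   63.] 54.0
[240 171] [-109.   58.] 55.0
[242 171] [-105.   55.] 55.0
[244 171] [-101.   54.] 53.0
[236 172] [-118.   61.] 57.0
[238 172] [-113.   61.] 50.0
[240 172] [-110.   55.] 57.0
[242 172] [-106.   54.] 54.0
[244 172] [-102.   53.] 50.0
[237 173] [-117.   59.] 54.0
[239 173] [-113.   55.] 55.0
[241 173] [-109.   53.] 54.0
[237 174] [-118.   56.] 56.0
[239 174] [-114.   55.] 52.0
[241 174] [-110.   52.] 52.0
[238 175] [-117.   54.] 52.0
```

View pics/scene6.png

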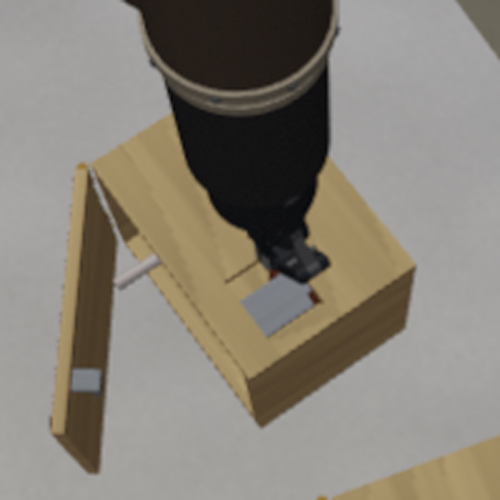

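View pics/top6.png

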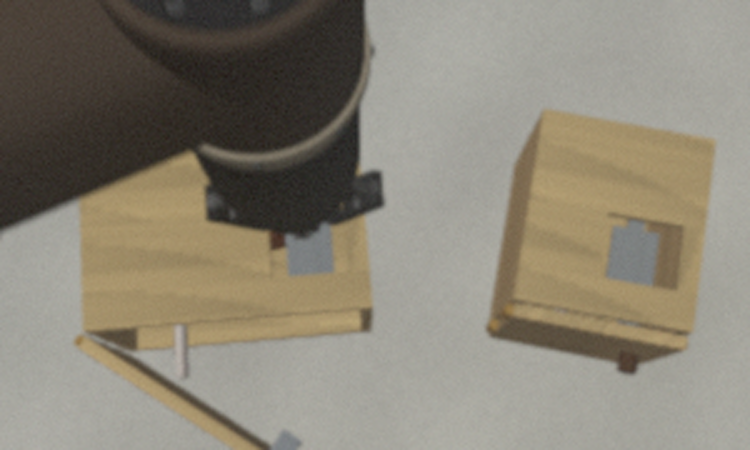

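The door stands at about 0.64 rad, as expected. A pale rod is at y≈59, z≈55, well under my finger height. I'll lower the fingers into the gap around (496,125), with the tips at about z 125.

Request:
arm_command:
  commands: "0 -40 17 0 0; 0 -40 17 0 0; 0 -40 16 0 0; 0 0 0 0 0"

```text
time: 6.8
position: [495.8, 126.0, 203.7]
eef_rot: [[0.996, 0.093, -0.0], [0.093, -0.996, 0.001], [-0.0, -0.001, -1.0]]
wrist_force: [1.1, -0.0, 1.0]
gripper_width: 0.0
```

Request:
arm_command:
  commands: "0 0 0 -40 0; 0 0 0 -30 0; 0 0 0 -28 0; 0 0 0 0 0"

```text
time: 7.3
position: [497.0, 124.3, 103.4]
eef_rot: [[0.996, 0.09, -0.004], [0.09, -0.996, -0.003], [-0.004, 0.002, -1.0]]
wrist_force: [-0.4, -0.1, -0.0]
gripper_width: 0.2
```

```bash
python3 - <<'E'
from h import *
o=get_obs(); print(o["position"],o["wrist_force"])
for n in("top","scene"):
    s=snapshot(n)
    cv2.imwrite(f"pics/{n}7.png",cv2.resize(s["image"][100:340,150:450] if n=="top" else s["image"][60:260,150:390],None,fx=2.5,fy=2.5,interpolation=cv2.INTER_CUBIC))
E
```

```text
[496.98813544 124.30910101 103.42024741] [-0.38223289 -0.1094099  -0.03855192]
```

View pics/scene7.png

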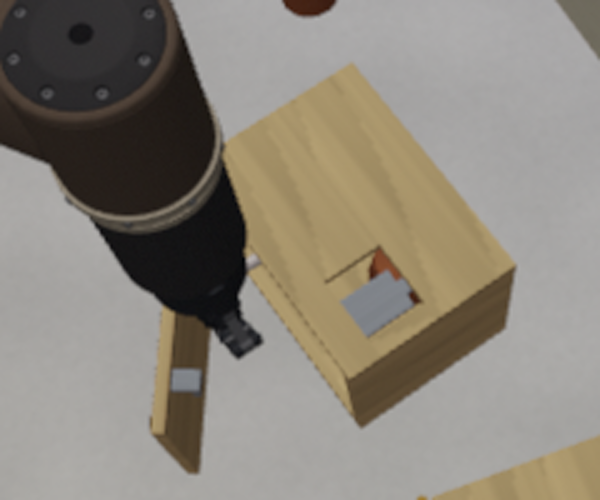

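View pics/top7.png

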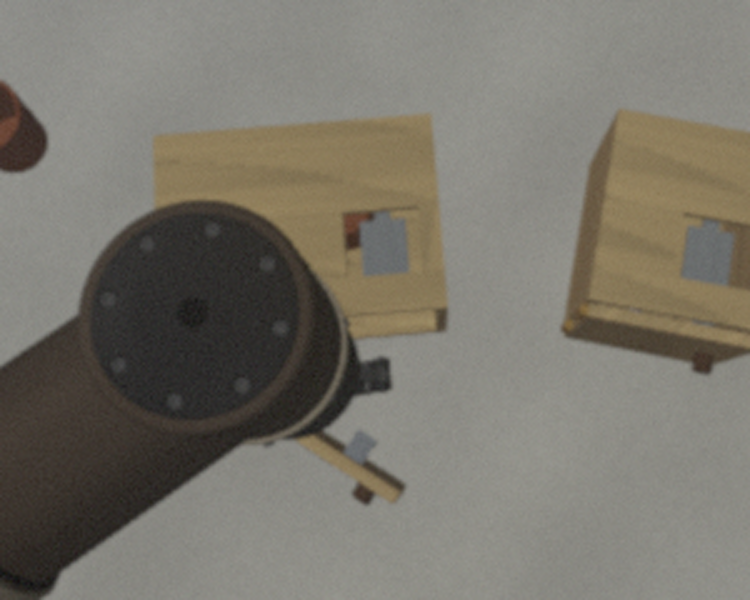

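The fingers are in the gap with the door still at about 0.64. Now I push along the arc.

Request:
arm_command:
  commands: "0 -11 1 0 0; 0 -11 2 0 0; 0 -10 7 0 0; 0 -11 7 0 0; 0 -10 7 0 0"

```text
time: 8.02
position: [444.9, 150.5, 106.1]
eef_rot: [[0.996, 0.092, 0.001], [0.092, -0.996, 0.001], [0.002, -0.001, -1.0]]
wrist_force: [0.6, -0.0, 2.1]
gripper_width: -0.3
```

Request:
arm_command:
  commands: "0 -7 8 0 0; 0 -7 8 0 0; 0 -7 8 0 0; 0 -7 8 0 0; 0 0 0 0 0"

```text
time: 8.65
position: [416.2, 181.5, 105.4]
eef_rot: [[0.996, 0.092, -0.001], [0.092, -0.996, -0.001], [-0.001, 0.001, -1.0]]
wrist_force: [-0.2, -1.6, 1.4]
gripper_width: 0.2
```

```bash
cat >> h.py <<'E'
def door(tag):
    o=get_obs(); print(o["position"].round(1),o["wrist_force"].round(1))
    a=np.deg2rad(5.1);R2=np.array([[np.cos(a),-np.sin(a)],[np.sin(a),np.cos(a)]]); org=np.array([634.9,147.3])
    for n in("top","scene"):
        s=snapshot(n);P=cloud(s); q=(P[...,:2]-org)@R2
        t=(q[...,0]<-100)&(q[...,0]>-340)&(np.abs(q[...,1]-40)<160)&(np.abs(P[...,2]-158)<5)
        t=cv2.morphologyEx(t.astype(np.uint8),cv2.MORPH_OPEN,np.ones((2,2)))>0
        if t.sum()>15:
            A=q[t].astype(np.float32); vx,vy,x0,y0=cv2.fitLine(A,cv2.DIST_HUBER,0,.01,.01).ravel()
            th=np.arctan2(abs(vx),-np.sign(vx)*vy*-1); print(n,t.sum(),"line",vx.round(3),vy.round(3),x0.round(),y0.round(),A.min(0).round(),A.max(0).round(),"theta",th.round(3))
        cv2.imwrite(f"pics/{n}_{tag}.png",cv2.resize(s["image"][100:400,130:480] if n=="top" else s["image"][60:290,100:390],None,fx=2,fy=2,interpolation=cv2.INTER_CUBIC))
E
python3 -c "
from h import *
door('8')"
```

```text
[416.2 181.5 105.4] [-0.2 -1.6  1.4]
top 356 line 0.0 0.0 0.0 0.0 [nan nan] [nan nan] theta 0.0
scene 433 line 0.0 0.0 0.0 0.0 [nan nan] [nan nan] theta 0.0
```

View pics/scene_8.png

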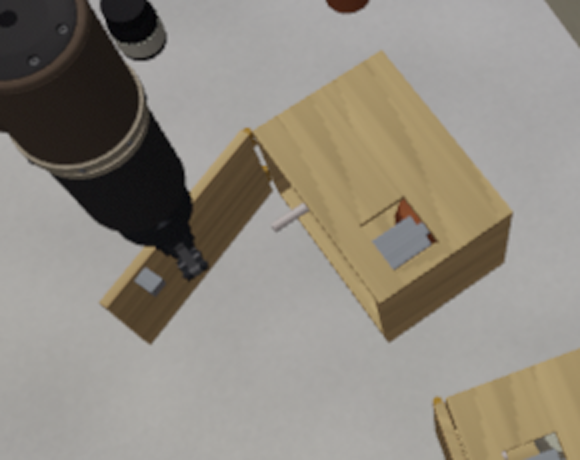

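The door is following, now at about 1.2 rad. I'll continue toward square.

Request:
arm_command:
  commands: "0 -5 8 0 0; 0 -5 9 0 0; 0 -4 9 0 0; 0 -2 7 0 0; 0 0 0 0 0"

```text
time: 9.38
position: [400.8, 214.9, 105.5]
eef_rot: [[0.996, 0.092, -0.0], [0.092, -0.996, -0.0], [-0.0, 0.0, -1.0]]
wrist_force: [0.3, 0.3, 0.1]
gripper_width: -0.2
```

```bash
sed -i 's/if t.sum()>15/t\&=np.isfinite(q[...,0])\&(np.abs(P[...,2]-158)<5)\n        if t.sum()>15/' h.py
python3 -c "
from h import *
door('9')"
```

```text
[400.8 214.9 105.5] [0.3 0.3 0.1]
top 329 line 0.997 0.081 -199.0 115.0 [-325.  101.] [-103.  128.] theta 1.49
scene 350 line 0.997 0.081 -208.0 112.0 [-324.   99.] [-100.  125.] theta 1.489
```

View pics/scene_9.png

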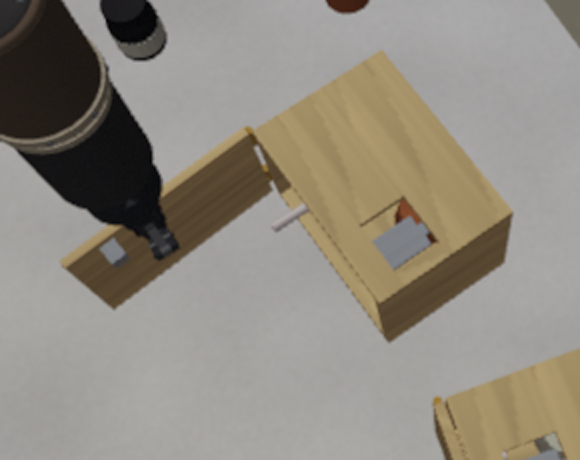

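The line fits give 1.49 rad. A slow final nudge of about 12 mm should square it.

Request:
arm_command:
  commands: "0 0 4 0 0; 0 0 4 0 0; 0 0 3 0 0; 0 0 0 0 0; 0 0 0 0 0"

```text
time: 10.1
position: [401.1, 225.4, 105.6]
eef_rot: [[0.996, 0.091, -0.0], [0.091, -0.996, 0.0], [-0.0, -0.0, -1.0]]
wrist_force: [0.4, -0.3, -0.2]
gripper_width: -0.2
```

```bash
python3 -c "
from h import *
door('10')"
```

```text
[401.1 225.4 105.6] [ 0.4 -0.3 -0.2]
top 343 line 1.0 0.022 -201.0 121.0 [-325.  114.] [-103.  129.] theta 1.549
scene 375 line 1.0 0.019 -209.0 119.0 [-324.  111.] [-99. 127.] theta 1.552
```

The door is at 1.55 rad, which is square. I'll back off from it, then lift clear.

Request:
arm_command:
  commands: "0 1 -10 0 0; 0 3 -20 0 0; 0 0 0 30 0; 0 0 0 50 0; 0 0 0 50 0"

```text
time: 10.82
position: [404.9, 193.6, 236.9]
eef_rot: [[0.996, 0.09, -0.0], [0.09, -0.996, -0.001], [-0.001, 0.0, -1.0]]
wrist_force: [0.6, 0.8, 0.8]
gripper_width: 0.1
```

Request:
arm_command:
  commands: "0 0 0 20 0; 0 10 -40 0 0; 0 10 -40 0 0; 0 0 0 0 0; 0 0 0 0 0"

```text
time: 11.45
position: [425.0, 114.5, 255.6]
eef_rot: [[0.996, 0.09, 0.0], [0.09, -0.996, 0.0], [0.0, -0.0, -1.0]]
wrist_force: [0.0, 0.4, 0.8]
gripper_width: 0.2
```

```bash
python3 -c "
from h import *
door('11')"
```

```text
[425.  114.5 255.6] [0.  0.4 0.8]
scene 254 line 1.0 0.02 -208.0 119.0 [-324.  113.] [-100.  127.] theta 1.551
```

View pics/top_11.png

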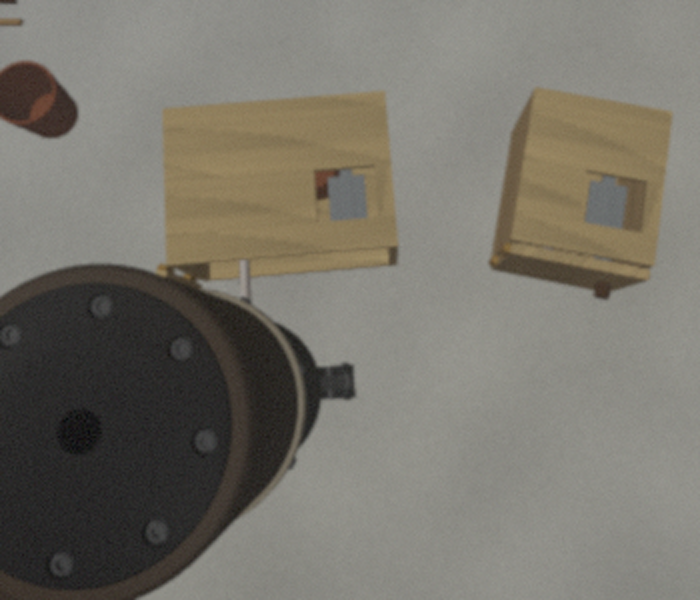

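View pics/scene_11.png

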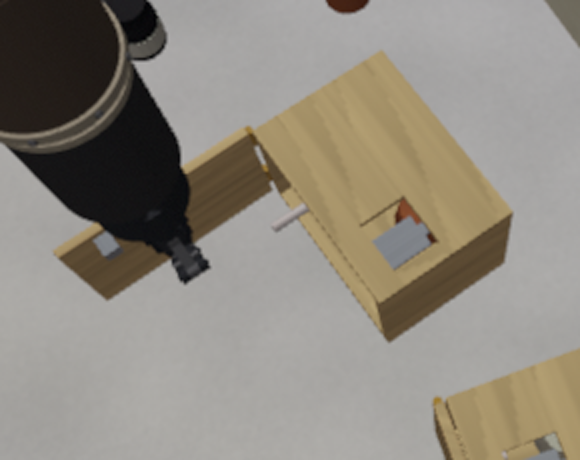

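The scene view shows the door square to the front at 1.551 rad, unchanged after the retreat. The top view shows the narrow door shut at (575,265), and the arm is clear of everything.

```bash
python3 -c "
from rig import *
print(job_done())"
```

```text
the job is handed in; nothing more can be done
None
```

The broad cupboard's door is open about square to its front, and the narrow cupboard's door is still shut. I handed the job in at about 11.5 s on the robot's clock.

- **What I did:** I pressed the hook through the roof slot with closed fingers until the door sprang ajar, at about 0.64 rad. Then I lowered the fingers into the gap, pushed the door open on its inner face, backed off and lifted clear.
- **Door angle:** after the arm had retreated, the scene camera gave 1.551 rad, the same as before. The top camera gave 1.549 rad before the retreat; afterwards the arm hid the door from it, so that last check is from one camera.
- **Forces:** the highest wrist reading I saw was about 6 N, while pressing the hook. At the end it was about zero, with nothing touching.
- **Disagreement:** the fingertips were not where the tool description puts them. The cameras showed the tips about 40 mm farther back than stated, and the first press did not reach the hook. I used the measured offset for the rest of the job.

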